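# Crank the sensor stage home

### The arm

A 6-joint arm with a two-finger parallel gripper is mounted at the origin on a cart in front of the work surface, level with it; the furniture and walls round the work are solid. World frame = base frame: x ahead of the robot, y to its left, z up, the work surface at z = 0. Lengths are in m, angles in rad, forces in N, time in s.
With the tool pointing down it reaches from about 0.35 to 0.85 m from the base axis. Payload 8.1 kg.
Tool frame: the origin (TCP) lies between the finger pads; the fingertips stand 11 mm ahead of it and the grasp point (between the pads) lies 8 mm behind it (tips_ahead is the z of the fingertips in the tool frame, in m); z points along the fingers, y is the line along which they close (so a half turn about z gives the same grasp; the last joint's range is limited). The gripper opens to 93 mm and grips with 3 to 60 N. Pads are 15 mm wide; open, the fingers measure 128 mm over their backs; the gripper's body (75 mm by 188 mm) begins 65 mm behind the grasp point.
Start: joints at [-1.313, 0.13, 1.488, -0, 1.523, -0.085], TCP at [0.202, -0.565, 0.23] pointing down, gripper open.
Joint ranges: [-2.96, 2.96], [-0.89, 2.26], [0.02, 2.5], [-1.34, 4.48], [0, 2.73], [-2.66, 2.66]. Speed limits (rad/s): [2.39, 2.39, 2.79, 3.14, 3.14, 3.14].

### API

Orientations are given as a rotation vector (axis times angle).
In Python, from plant import read_state, read_camera, close_job, tips_ahead gives the robot as it stands. The module is installed in compiled form; this text tells all that it offers.
- The arm moves only by the tool move_arm, never from a script. Its argument "plan" is a list of rows, each a list of 7 numbers: the turn, a rotation vector about the tool's x, y, z in units of 6 degrees (1.0 is 6 degrees), then the shift along the tool's x, y, z in units of 25 mm (1.0 is 25 mm), then the finger opening in mm, from 0 to 93. A call has exactly 10 rows; each row shifts and turns the commanded pose from where the row before left it, along the tool's axes as they then stand; what a row does not reach is not made up. A row lasts 1/10 s, in which the tool goes at most 50 mm and 8.59 degrees, less where a joint would pass 70% of its speed; a pose out of reach is approached as far as the arm can. A call is refused whole if a number of a shift passes 1 or a number of a turn 1, either way. A call with a gripper value outside its range is refused whole. The fingers move at their own pace and stop on an object; "force" is the grip in N (left out, the last holds). Time passes only in rows, so rows that do not move let the fingers close, or fill a call up. It gives the time, the measured TCP pose, the force, the opening and the grip force at its end, in the units of the state.
- read_state(): the state, without advancing time (a new reading comes with each control period).
- read_camera(name): name is "scene" or "top"; returns a dict with "frame" (384x512x3 uint8, red, green, blue), "z_map" (384x512 float32, m along the optical axis (not along the pixel's ray), 0 where there is no reading), "fx", "fy", "cx", "cy" (pixels), "rvec" (rotation vector, rad) and "tvec" (3), from world to camera coordinates, as OpenCV has them. Camera axes: x right, y down, z forward; pixel columns grow to the right and rows downward; lengths in m; the calibration is good to about 2 mm. A picture is of the moment at which its call begins.
- close_job(): hands the job in; it is judged then, once.
The state is a dict: "t": time; "q": joint angles; "dq": joint speeds; "joint_torque": joint torques, N m; "tool_pos": TCP position; "orientation": TCP orientation; "force": force on the tool from outside, world axes, zero at the start; "wrist_torque": the same for the moment, N m; "opening": finger opening in m; "gripper_force": force on a finger pad.
Only numpy, scipy, OpenCV 4.12 (cv2) and the standard library are available. Lean on these libraries where they do the work, as an engineer would, in place of code of your own. Each camera call takes 0.05 s, during which the arm holds its last target. There are 200 camera calls.

### The job

Fit the loose hand crank onto the square drive shaft of the sensor stage, feeling for the square rather than forcing it, until it is fully seated, then wind it clockwise (seen from above) round and round until the carriage with the sensor puck is fully home against the end block. Stop gently there, let go with the crank left seated on the shaft, and do not shift the dropper bottle, the post holder or the amber filter.

Things in the scene. Friction and masses are not known exactly. Their poses are not given: they have to be found in the camera images.
- stage: Fixed sensor stage, base plate 90 x 210 x 12 mm. At its +y end a grey gear housing 66 x 62 mm, top 56 mm above the rack top; at its -y end an aluminium end block 48 mm high; between them a carriage on two rods with a black sensor puck (top 56 mm up). Origin under the base plate's centre, z up, x across, y along from end block to housing. Position and yaw vary.
- shaft_foot (a point): On the axis of the upright brass drive shaft, level with the flat steel seat ring (50 mm across) at its foot, 60 mm above the rack top. Axes are the stage's, NOT the shaft's. From here up the shaft is 18 mm square for 18 mm, then a round pin, 15 mm diameter, 4 mm tall, tapered.
- shaft_tip (a point): Upper end of the drive shaft, 22 mm above shaft_foot; axes are the stage's. The angle of the square is not measured and differs each time: find it by feel, resting the crank lightly on the square (hub's underside then 18 mm above shaft_foot) and turning it until it drops. The shaft turns at 0.16 Nm (3 N at the handle), so press by less than about 10 N or it may turn along.
- crank: Loose hand crank, 0.3 kg, standing on its hub on the rack top. Origin: middle of the hub's underside, at the socket's mouth; z up, x along the arm to the handle. Hub 38 x 38 x 25 mm; from below a 19.8 mm square socket, 25 mm deep, sides along x and y: fits the shaft every 90 degrees with 0.9 mm play a side (about 6 degrees). Arm 16 mm wide, 26 to 34 mm up. Seated, its origin is at shaft_foot.
- crank_boss (a point): Centre of the crank's round steel boss (24 mm diameter, from 25 to 70 mm above the hub's underside) on the hub's axis, 52 mm above the hub's underside: the place to grip it for carrying and fitting; axes as crank.
- crank_knob (a point): Centre of the crank's black upright handle (about 20 mm diameter, from 36 to 84 mm above the hub's underside; this point 62 mm above it), 60 mm from the hub's axis; the handle spins freely on the arm, so it can be held and led round in a circle without turning the hand; axes as crank.
- carriage (a joint): Travel of the carriage along the stage towards the end block, m: 0.060 is fully home against the end block (a hard stop), smaller is further from it. It moves 24 mm per turn of the shaft, towards home when the shaft is turned clockwise seen from above; it starts 1.5 to 2.2 turns from home and holds its place by itself.
- dropper_bottle: Amber dropper bottle, 32 mm diameter, 105 mm high, standing by the stage; origin under its centre. Leave alone.
- post_holder: Optical post holder, 25 x 41 x 95 mm, standing by the stage; origin under its centre. Leave alone.
- amber_filter: Flat framed amber filter, 50 x 50 x 9 mm, lying on the rack; origin under its centre. Leave alone.
Not all that is in view belongs to the job. Leave any purple look-alike of the crank alone.

How it is judged:
By the outcome, as a careful person would: the job done as asked, in the order asked, and still so for the second after the job is handed in, with the robot touching nothing.
It also fails if it takes over 72 s, if anything falls off the work surface, if the arm or the gripper's body presses on something with over 40 N, if the wrist force passes 120 N, or if a joint passes its speed limit or range.

## Working session

There is one attempt and no reset: what is moved stays moved. The work goes in short steps, Python scripts to look and compute and a tool call to move; the robot and the scene stay as the last step left them, time stands still between calls to the robot, and variables do not carry over. Pictures are saved under pics/ and viewed, at most 10 in all, crops included, and the job is handed in when it is done.

Besides the shell and the picture viewer there is one more tool, called after "Call:" by a JSON object that holds its "op" and its "data", one argument or row to a line. move_arm: Moves the arm, as the interface text tells. Its arguments: {"type":"object","properties":{"plan":{"type":"array","items":{"type":"array","items":{"type":"number"}}},"force":{"type":"number"}},"required":["plan"]}

```bash
mkdir -p pics; cat > h.py <<'E'
import numpy as np, cv2
from plant import read_state, read_camera, close_job, tips_ahead
def cloud(c):
    R,_=cv2.Rodrigues(np.array(c["rvec"],float)); t=np.array(c["tvec"],float).ravel()
    v,u=np.mgrid[0:384,0:512]; z=c["z_map"]
    P=np.stack([(u-c["cx"])/c["fx"]*z,(v-c["cy"])/c["fy"]*z,z],-1)
    W=(P-t)@R
    W[z<=0]=np.nan
    return W
def ray(c,u,v,h):
    R,_=cv2.Rodrigues(np.array(c["rvec"],float)); t=np.array(c["tvec"],float).ravel()
    o=-R.T@t; d=R.T@np.array([(u-c["cx"])/c["fx"],(v-c["cy"])/c["fy"],1]); return o+d*(h-o[2])/d[2]
E
python3 - <<'E'
from h import *
import pickle
for n in("scene","top"):
    c=read_camera(n); pickle.dump(c,open(n+".pkl","wb"))
    cv2.imwrite(f"pics/{n}0.png",c["frame"][:,:,::-1])
    R,_=cv2.Rodrigues(np.array(c["rvec"],float));print(n,-R.T@np.ravel(c["tvec"]),c["fx"])
s=read_state();print(s,tips_ahead)
E
```

```text
scene [0.20720452 0.52797886 0.59194086] 374.169281002531
top [ 0.44158026 -0.08081331  0.97708414] 372.7013904423414
{'t': 0.1, 'q': array([-1.31337835e+00,  1.31090469e-01,  1.48914201e+00, -8.50520178e-06,
        1.52295267e+00, -8.53668309e-02]), 'dq': array([-1.11213293e-03, -2.22676546e-05, -3.30489978e-03, -2.41550236e-03,
       -2.91097978e-04,  2.42609916e-04]), 'joint_torque': array([ 6.85799896e-04, -5.61340106e+01, -4.93096948e+01,  7.69622996e-02,
        2.92061619e-02, -6.97488804e-05]), 'tool_pos': array([ 0.20158431, -0.56462726,  0.228705  ]), 'orientation': array([-3.09400004e+00, -5.35542983e-01,  2.28105197e-04]), 'force': array([0.23405822, 0.43935928, 0.72850781]), 'wrist_torque': array([ 0.03209493, -0.0057316 ,  0.01456978]), 'gripper_force': 0.0, 'opening': 0.09313572347262214} 0.011
```

View pics/scene0.png

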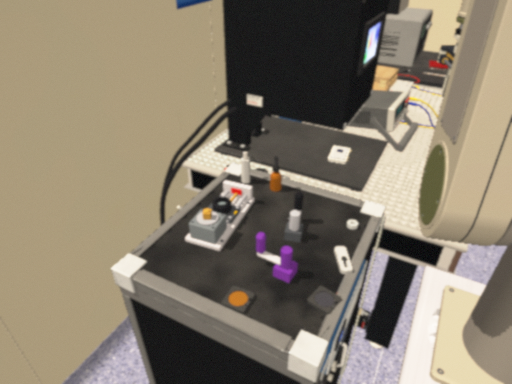

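View pics/top0.png

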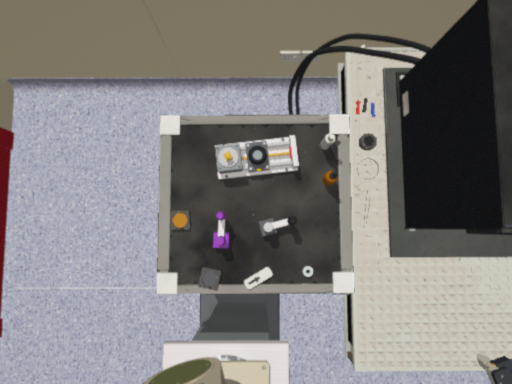

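The top view shows the crank hub at about (268,227) with its knob at (292,220), the shaft at (229,156), and the carriage puck at (258,154). The purple decoy is at (221,232), the bottle and post holder near (330,178) and (327,142), and the filter at (180,220).

```bash
cat > m.py <<'E'
from h import *
import pickle,sys
c=pickle.load(open("top.pkl","rb")); W=cloud(c); f=c["frame"]
hsv=cv2.cvtColor(f,cv2.COLOR_RGB2HSV)
print("rack z",np.nanmedian(W[240:260,290:300,2]))
def show(name,r0,r1,c0,c1,zlo,zhi,extra=None):
    S=W[r0:r1,c0:c1].reshape(-1,3); m=(S[:,2]>zlo)&(S[:,2]<zhi)
    if extra is not None: m&=extra[r0:r1,c0:c1].ravel()
    S=S[m]
    if len(S)<3: print(name,len(S));return
    (cx,cy),(w,h),a=cv2.minAreaRect(S[:,:2].astype(np.float32)*1000)
    print(name,len(S),"mean",S.mean(0).round(4),"rect",round(cx,1),round(cy,1),round(w,1),round(h,1),round(a,1),"z",np.percentile(S[:,2],[5,50,95]).round(4))
brass=(hsv[...,0]>15)&(hsv[...,0]<32)&(hsv[...,1]>110)
show("crank all",205,245,255,300,0.015,0.12)
show("boss top",205,245,255,300,0.064,0.074)
show("knob",205,245,280,300,0.074,0.1)
show("arm",205,245,255,300,0.028,0.04)
show("shaft",140,170,214,244,0.068,0.1)
show("shaftbrass",140,170,214,244,0.05,0.1,brass)
show("housing",135,180,210,245,0.046,0.068)
show("stage",130,185,205,305,0.006,0.1)
show("base",130,185,205,305,0.006,0.018)
show("bottle",165,190,320,345,0.01,0.15)
show("post",130,153,318,338,0.01,0.15)
print(W[221:234:2,262:296:3,2].round(3))
print(W[145:168:2,218:242:2,2].round(3))
E
python3 m.py; python3 - <<'E'
from h import *
import pickle
c=pickle.load(open("top.pkl","rb"));f=c["frame"][:,:,::-1]
a=cv2.resize(f[130:190,205:305],None,fx=8,fy=8,interpolation=cv2.INTER_CUBIC)
b=cv2.resize(f[205:245,205:305],None,fx=8,fy=3,interpolation=cv2.INTER_CUBIC)
cv2.imwrite("pics/crop.png",np.vstack([a,b]))
E
```

```text
rack z -0.00015423885799509713
crank all 370 mean [ 0.4479 -0.1246  0.0449] rect 449.9 -131.5 37.8 88.2 15.4 z [0.0233 0.0339 0.0835]
boss top 70 mean [ 0.4436 -0.1084  0.0694] rect 445.9 -127.1 20.5 61.2 7.5 z [0.0668 0.0693 0.0719]
knob 54 mean [ 0.4584 -0.165   0.0823] rect 458.5 -165.6 16.9 17.0 0.7 z [0.0784 0.0821 0.0857]
arm 109 mean [ 0.4509 -0.135   0.0334] rect 448.1 -123.9 36.0 70.0 15.6 z [0.0289 0.0336 0.0363]
shaft 56 mean [ 0.616  -0.0098  0.0791] rect 617.2 -9.2 18.3 16.5 26.3 z [0.0743 0.0795 0.0838]
shaftbrass 46 mean [ 0.6165 -0.0092  0.08  ] rect 616.8 -8.7 17.3 15.4 26.1 z [0.0761 0.0799 0.0841]
housing 589 mean [ 0.6155 -0.0097  0.0574] rect 616.9 -9.2 66.1 61.9 6.2 z [0.053  0.0574 0.062 ]
stage 2747 mean [ 0.6203 -0.0809  0.0338] rect 628.6 -78.1 98.0 210.1 6.3 z [0.0099 0.0298 0.0607]
base 896 mean [ 0.6178 -0.0985  0.0118] rect 628.5 -77.2 98.0 208.3 6.3 z [0.0086 0.0119 0.0149]
bottle 161 mean [ 0.565  -0.2638  0.0547] rect 566.8 -266.9 31.3 28.4 43.7 z [0.0192 0.0494 0.0999]
post 159 mean [ 0.6557 -0.2598  0.0649] rect 659.1 -265.2 32.4 24.3 87.2 z [0.0202
[... 1007 characters left out ...]
06   0.06   0.058  0.08   0.082  0.078  0.06   0.058  0.061
   0.059  0.053]
 [ 0.056  0.059  0.059  0.079  0.081  0.081  0.08   0.057  0.061  0.061
   0.057  0.054]
 [ 0.054  0.063  0.062  0.059  0.082  0.081  0.08   0.077  0.06   0.062
   0.057  0.057]
 [ 0.056  0.058  0.06   0.058  0.077  0.077  0.071  0.063  0.059  0.058
   0.055  0.056]
 [ 0.056  0.063  0.059  0.059  0.059  0.058  0.062  0.058  0.057  0.061
   0.057    nan]
 [ 0.055  0.057  0.056  0.059  0.061  0.06   0.059  0.062  0.062  0.061
   0.056  0.055]
 [ 0.057  0.054  0.056  0.061  0.061  0.06   0.06   0.061  0.057  0.058
   0.055  0.053]
 [ 0.058  0.058  0.056  0.056  0.057  0.057  0.056  0.059  0.055  0.054
   0.057  0.06 ]]
```

View pics/crop.png

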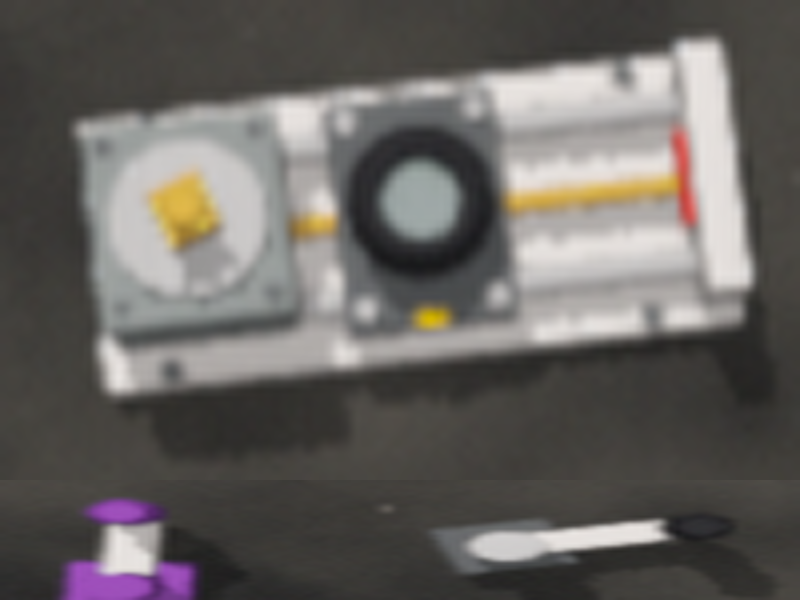

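The crop shows the brass square turned about 20° to the image axes, seat ring concentric with the housing. The puck is roughly midway, and the crank arm points right and slightly up.

```bash
cat >> h.py <<'E'
from scipy.spatial.transform import Rotation as Ro
def plan(target,yaw_y,step=25.,s=None,grip=93):
    "print tool-frame delta to reach TCP target with tool y at yaw_y deg (mod 180), upright"
    s=s or read_state(); R=Ro.from_rotvec(s["orientation"])
    M=R.as_matrix(); d=M.T@(np.array(target)-s["tool_pos"])/0.025
    y=np.degrees(np.arctan2(M[1,1],M[0,1])); dy=(yaw_y-y+90)%180-90
    yr=np.radians(yaw_y); Y=np.array([np.cos(yr),np.sin(yr),0])
    if Y@M[:,1]<0: Y=-Y
    Z=np.array([0,0,-1.]); T=np.column_stack([np.cross(Y,Z),Y,Z])
    rv=Ro.from_matrix(M.T@T).as_rotvec()/np.radians(6)
    print("pos",s["tool_pos"].round(4),"yaw_y",y.round(2),"shift",d.round(2),"rot",rv.round(2),"F",s["force"].round(1),"T",s["wrist_torque"].round(2),"open",round(s["opening"],4),"q",s["q"].round(2),"t",round(s["t"],1))
    return d,rv
E
python3 - <<'E'
from h import *
import pickle
c=pickle.load(open("top.pkl","rb")); W=cloud(c); f=c["frame"]
hsv=cv2.cvtColor(f,cv2.COLOR_RGB2HSV)
S=W[205:245,255:279].reshape(-1,3); S=S[(S[:,2]>.064)&(S[:,2]<.074)]; b=S.mean(0); print("boss",b,len(S),cv2.minEnclosingCircle(S[:,:2].astype(np.float32)*1000))
S=W[205:245,282:300].reshape(-1,3); S=S[S[:,2]>.078];k=S.mean(0); r=cv2.minEnclosingCircle(S[:,:2].astype(np.float32)*1000);print("knob",k,r)
d=k-b; print(np.hypot(*d[:2]),np.degrees(np.arctan2(d[1],d[0])))
# square angle: upsampled brass colour
big=cv2.resize(f[140:175,210:250],None,fx=10,fy=10,interpolation=cv2.INTER_CUBIC)
h=cv2.cvtColor(big,cv2.COLOR_RGB2HSV); 
for st in(90,120,150):
    m=((h[...,0]>14)&(h[...,0]<34)&(h[...,1]>st)).astype(np.uint8)
    cs,_=cv2.findContours(m,0,1); k=max(cs,key=cv2.contourArea); print(st,cv2.minAreaRect(k))
# corridor heights
for y0 in np.arange(-.7,.0,.1):
    print(round(y0,1),[ (lambda q: round(float(np.nanpercentile(q,99)),2) if np.isfinite(q).sum()>5 else None)(W[...,2][(W[...,1]>y0)&(W[...,1]<y0+.1)&(W[...,0]>x)&(W[...,0]<x+.1)]) for x in np.arange(0,.8,.1)])
# carriage gap along stage axis
a=np.radians(6.3); ux=np.array([-np.sin(-a),-np.cos(a)]);
B=(W[...,:2]-np.array([.617,-.009]))@np.array([np.sin(a),-np.cos(a)])
L=(W[...,:2]-np.array([.617,-.009]))@np.array([np.cos(a),np.sin(a)])
m=(np.abs(L)<.04)
for s0 in np.arange(.03,.19,.005):
    q=W[...,2][m&(B>=s0)&(B<s0+.005)]; print(round(s0,3),np.nanpercentile(q,[25,50,75]).round(3),end="; ")
plan([.442,-.107,.2],15.6)
E
```

```text
boss [ 0.44314462 -0.10697593  0.06954338] 68 ((443.22674560546875, -106.93334197998047), 10.838162422180176)
knob [ 0.45849431 -0.16514286  0.08256767] ((458.54461669921875, -165.49795532226562), 9.16989803314209)
0.0601581585426248 -75.217198824606
90 ((180.30001831054688, 163.10000610351562), (78.26236724853516, 69.31810760498047), 63.43495178222656)
120 ((180.30001831054688, 163.6000213623047), (72.00138854980469, 62.60989761352539), 63.43495178222656)
150 ((180.00001525878906, 164.00001525878906), (64.39875793457031, 54.56005859375), 63.43495178222656)
-0.7 [-0.05, -0.06, -0.06, -0.03, -0.03, None, None, None]
-0.6 [-0.06, 0.25, 0.32, -0.03, -0.03, None, None, None]
-0.5 [-0.06, 0.34, 0.35, -0.03, 0.48, 0.48, 0.48, 0.48]
-0.4 [-0.06, -0.05, 0.01, 0.01, 0.01, 0.01, 0.01, 0.01]
-0.3 [-0.83, -0.84, 0.01, 0.01, 0.0, 0.1, 0.09, 0.01]
-0.2 [0.01, 0.01, 0.01, 0.01, 0.08, 0.03, 0.05, 0.01]
-0.1 [0.03, 0.02, 0.4, 0.02, 0.07, 0.06, 0.08, 0.01]
0.03 [0.012 0.014 0.032]; 0.035 [0.011 0.013 0.024]; 0.04 [0.012 0.013 0.024]; 0.045 [0.028 0.03  0.031]; 0.05 [0.029 0.031 0.046]; 0.055 [0.03  0.
[... 215 characters left out ...]
 0.032]; 0.1 [0.013 0.024 0.027]; 0.105 [0.011 0.013 0.025]; 0.11 [0.011 0.013 0.024]; 0.115 [0.011 0.013 0.025]; 0.12 [0.012 0.014 0.025]; 0.125 [0.012 0.013 0.025]; 0.13 [0.012 0.013 0.024]; 0.135 [0.011 0.013 0.024]; 0.14 [0.011 0.014 0.023]; 0.145 [0.011 0.013 0.024]; 0.15 [0.011 0.013 0.025]; 0.155 [0.013 0.026 0.032]; 0.16 [0.043 0.047 0.049]; 0.165 [0.046 0.048 0.049]; 0.17 [0.047 0.048 0.049]; 0.175 [-0.     0.001  0.02 ]; 0.18 [-0.001  0.     0.001]; 0.185 [-0.001 -0.     0.002]; pos [ 0.2016 -0.5646  0.2287] yaw_y -70.36 shift [ 15.21 -14.01   1.17] rot [-1.000e-02 -1.000e-02 -1.433e+01] F [0.2 0.4 0.7] T [ 0.03 -0.01  0.01] open 0.0931 q [-1.31  0.13  1.49 -0.    1.52 -0.09] t 0.1
```

Call:
{"op": "move_arm", "data": {
  "plan": [
    [0,0,0,0.34,-0.94,0,60],
    [0,0,0,0.34,-0.94,0,60],
    [0,0,0,0.34,-0.94,0,60],
    [0,0,0,0.34,-0.94,0,60],
    [0,0,0,0.34,-0.94,0,60],
    [0,0,0,0.34,-0.94,0,60],
    [0,0,0,0.34,-0.94,0,60],
    [0,0,0,0.34,-0.94,0,60],
    [0,0,0,0.45,-0.8,0,60],
    [0,0,0,0.7,-0.7,0,60]
  ],
  "force": 30
}}

```text
t: 1.1
tool_pos: [0.2166, -0.3191, 0.2292]
orientation: [-3.095, -0.534, 0.001]
force: [1.3, 0.0, 0.7]
opening: 0.0598
gripper_force: 0.0
```

Call:
{"op": "move_arm", "data": {
  "plan": [
    [0,0,0,1,-0.43,0,60],
    [0,0,0,1,-0.43,0,60],
    [0,0,0,1,-0.43,0,60],
    [0,0,0,1,-0.43,0,60],
    [0,0,0,1,-0.43,0,60],
    [0,0,-1,0,0,0,60],
    [0,0,-1,0,0,0,60],
    [0,0,-1,0,0,0,60],
    [0,0,-1,0,0,0,60],
    [0,0,-1,0,0,0,60]
  ]
}}

```text
t: 2.1
tool_pos: [0.3165, -0.2273, 0.2293]
orientation: [-2.848, -1.325, 0.0]
force: [-0.3, -0.2, -0.4]
opening: 0.0601
gripper_force: 0.0
```

Call:
{"op": "move_arm", "data": {
  "plan": [
    [0,0,-1,0,0,0,60],
    [0,0,-1,0,0,0,60],
    [0,0,-1,0,0,0,60],
    [0,0,-1,0,0,0,60],
    [0,0,-1,0,0,0,60],
    [0,0,-1,0,0,0,60],
    [0,0,-1,0,0,0,60],
    [0,0,-1,0,0,0,60],
    [0,0,-1,0,0,0,60],
    [0,0,-0.3,0,0,0,60]
  ]
}}

```text
t: 3.1
tool_pos: [0.3165, -0.2273, 0.2293]
orientation: [-1.898, -2.503, -0.0]
force: [0.4, 0.4, 0.1]
opening: 0.0602
gripper_force: 0.0
```

```bash
python3 - <<'E'
from h import *
plan([.4432,-.107,.13],14.8)
plan([.4432,-.107,.045],14.8)
E
```

```text
pos [ 0.3165 -0.2273  0.2293] yaw_y 15.67 shift [3.26 6.18 3.97] rot [-0.   -0.01  0.14] F [0.4 0.4 0.1] T [-0.   -0.15  0.02] open 0.0602 q [-0.75 -0.47  2.02  0.    1.59 -1.03] t 3.1
pos [ 0.3165 -0.2273  0.2293] yaw_y 15.67 shift [3.26 6.18 7.37] rot [-0.   -0.01  0.14] F [0.4 0.4 0.1] T [-0.   -0.15  0.02] open 0.0602 q [-0.75 -0.47  2.02  0.    1.59 -1.03] t 3.1
```

Call:
{"op": "move_arm", "data": {
  "plan": [
    [0,0,0.14,0.47,0.88,0,60],
    [0,0,0,0.47,0.88,0,60],
    [0,0,0,0.47,0.88,0,60],
    [0,0,0,0.47,0.88,0,60],
    [0,0,0,0.47,0.88,0.6,60],
    [0,0,0,0.46,0.88,0.8,60],
    [0,0,0,0.45,0.9,0.8,60],
    [0,0,0,0,0,0.9,60],
    [0,0,0,0,0,0.6,60],
    [0,0,0,0,0,0,60]
  ]
}}

```text
t: 4.1
tool_pos: [0.4434, -0.1085, 0.1342]
orientation: [-1.917, -2.482, 0.003]
force: [-0.5, -0.5, -0.1]
opening: 0.0597
gripper_force: 0.0
```

```bash
python3 - <<'E'
from h import *
plan([.4432,-.107,.045],14.8)
E
```

```text
pos [ 0.4434 -0.1085  0.1342] yaw_y 14.63 shift [0.05 0.02 3.57] rot [-0.04 -0.03 -0.03] F [-0.5 -0.5 -0.1] T [-0.06 -0.14 -0.03] open 0.0597 q [-0.35 -0.19  1.98 -0.    1.36 -0.61] t 4.1
```

Call:
{"op": "move_arm", "data": {
  "plan": [
    [0,0,0,0.05,0.02,0.6,60],
    [0,0,0,0,0,0.8,60],
    [0,0,0,0,0,0.8,60],
    [0,0,0,0,0,0.8,60],
    [0,0,0,0,0,0.45,60],
    [0,0,0,0,0,0.1,60],
    [0,0,0,0,0,0,60],
    [0,0,0,0,0,0,15],
    [0,0,0,0,0,0,15],
    [0,0,0,0,0,0,15]
  ]
}}

```text
t: 5.1
tool_pos: [0.4462, -0.1084, 0.0492]
orientation: [1.92, 2.485, 0.001]
force: [-0.1, -0.5, 0.6]
opening: 0.0406
gripper_force: 0.0
```

Call:
{"op": "move_arm", "data": {
  "plan": [
    [0,0,0,0,0,0,10],
    [0,0,0,0,0,0,10],
    [0,0,0,0,0,0,10],
    [0,0,0,0,0,0,10],
    [0,0,0,0,0,-0.2,10],
    [0,0,0,0,0,-0.6,10],
    [0,0,0,0,0,-0.8,10],
    [0,0,0,0,0,-0.8,10],
    [0,0,0,0,0,-0.6,10],
    [0,0,0,0,0,0,10]
  ],
  "force": 45
}}

```text
t: 6.1
tool_pos: [0.4471, -0.1086, 0.1257]
orientation: [1.919, 2.483, 0.002]
force: [0.7, 0.7, -2.7]
opening: 0.0235
gripper_force: 45.0
```

```bash
python3 - <<'E'
from h import *
plan([.617,-.009,.150],14.8)
c=read_camera("top");W=cloud(c)
cv2.imwrite("pics/lift.png",cv2.resize(c["frame"][120:250,200:320,::-1],None,fx=5,fy=4.6))
E
```

```text
pos [ 0.4471 -0.1086  0.1257] yaw_y 14.6 shift [ 2.14  7.58 -0.95] rot [ 0.03  0.02 -0.03] F [ 0.7  0.7 -2.7] T [-0.05 -0.09  0.03] open 0.0235 q [-0.35 -0.19  1.99  0.    1.33 -0.6 ] t 6.1
```

View pics/lift.png

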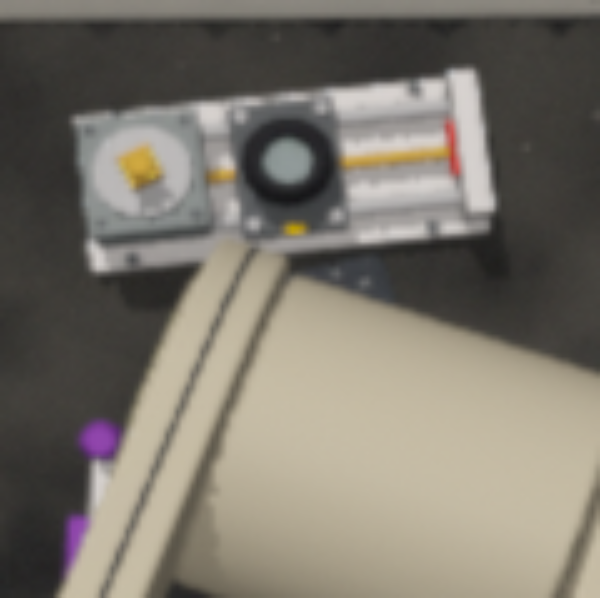

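The view shows the crank lifted (hidden under the wrist), with the stage, shaft and decoy undisturbed.

Call:
{"op": "move_arm", "data": {
  "plan": [
    [0,0,0,0,0,-0.95,10],
    [0,0,0,0.2,0.7,0,10],
    [0,0,0,0.24,0.86,0,10],
    [0,0,0,0.24,0.86,0,10],
    [0,0,0,0.24,0.86,0,10],
    [0,0,0,0.24,0.86,0,10],
    [0,0,0,0.24,0.86,0,10],
    [0,0,0,0.24,0.86,0,10],
    [0,0,0,0.24,0.86,0,10],
    [0,0,0,0.24,0.86,0,10]
  ]
}}

```text
t: 7.15
tool_pos: [0.6153, -0.0084, 0.1447]
orientation: [-1.92, -2.484, 0.002]
force: [0.5, -0.1, -2.9]
opening: 0.0232
gripper_force: 45.0
```

Call:
{"op": "move_arm", "data": {
  "plan": [
    [0,0,-0.8,0,0,0,10],
    [0,0,-0.8,0,0,0,10],
    [0,0,0,0,0,0,10],
    [0,0,0,0,0,0,10],
    [0,0,0,0,0,0,10],
    [0,0,0,0,0,0,10],
    [0,0,0,0,0,0,10],
    [0,0,0,0,0,0,10],
    [0,0,0,0,0,0,10],
    [0,0,0,0,0,0,10]
  ]
}}

```text
t: 8.15
tool_pos: [0.6156, -0.0091, 0.1472]
orientation: [1.707, 2.638, 0.0]
force: [-0.5, -0.8, -2.5]
opening: 0.0232
gripper_force: 45.0
```

```bash
python3 - <<'E'
from h import *
import pickle
plan([.617,-.009,.1435],24.6)
c=read_camera("scene");pickle.dump(c,open("scene1.pkl","wb"))
cv2.imwrite("pics/s1.png",cv2.resize(c["frame"][150:260,160:290,::-1],None,fx=6,fy=5.4,interpolation=cv2.INTER_CUBIC))
E
```

```text
pos [ 0.6156 -0.0091  0.1472] yaw_y 24.19 shift [-0.02  0.05  0.15] rot [ 0.    0.   -0.07] F [-0.5 -0.8 -2.5] T [ 0.   -0.13  0.02] open 0.0232 q [-0.1   0.22  1.54 -0.    1.38 -0.52] t 8.2
```

View pics/s1.png

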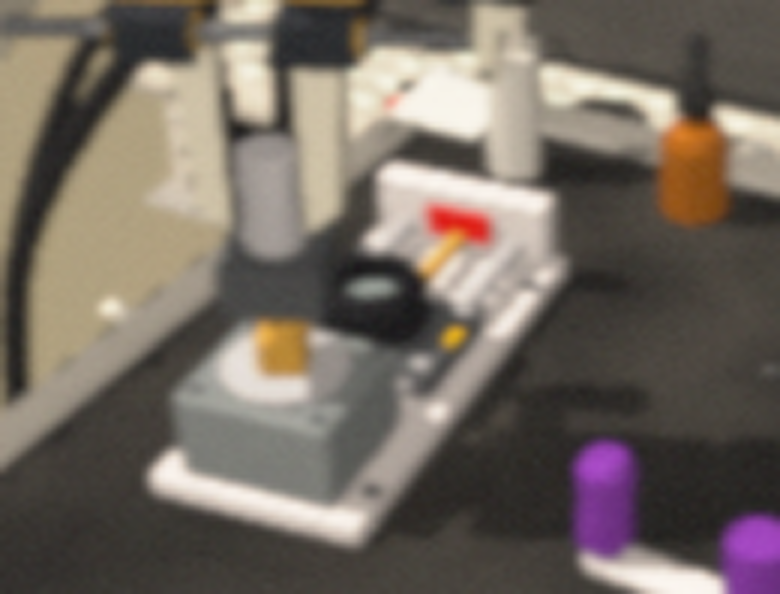

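The scene view shows the boss (centre column near crop x=267) held above the shaft (crop x≈283, y 345), the hub being between. I'll compare both with depth and silhouettes in the same camera.

```bash
python3 - <<'E'
from h import *
import pickle
from scipy.optimize import least_squares
c=pickle.load(open("scene1.pkl","rb"));W=cloud(c);f=c["frame"];h=cv2.cvtColor(f,cv2.COLOR_RGB2HSV)
R,_=cv2.Rodrigues(np.array(c["rvec"],float));o=-R.T@np.ravel(c["tvec"])
near=np.hypot(W[...,0]-.6156,W[...,1]+.009)<.04
m=near&(W[...,2]>.122)&(W[...,2]<.158)&(h[...,1]<70)&(np.hypot(W[...,0]-.6156,W[...,1]+.009)<.017)
S=W[m]; print("boss pts",len(S),S.mean(0).round(4))
r=least_squares(lambda p:np.hypot(S[:,0]-p[0],S[:,1]-p[1])-.012,[.6156,-.009],loss="soft_l1",f_scale=.002).x;print("boss c",r.round(4))
b=near&(h[...,0]>12)&(h[...,0]<34)&(h[...,1]>110)&(W[...,2]>.05)
v,u=np.nonzero(b);print("brass pix",len(u),u.min(),u.max(),v.min(),v.max(),W[b].min(0).round(4),W[b].max(0).round(4),W[b].mean(0).round(4))
vb,ub=np.nonzero(m);print("boss pix",ub.min(),ub.max(),ub.mean(),vb.mean())
# predicted column of shaft/boss for axis at (x,y)
for xy,z in(([.617,-.009],.071),(r,.14),([.617,-.009],.14)):
    p=cv2.projectPoints(np.array([[*xy,z]]),np.array(c["rvec"],float),np.array(c["tvec"],float),np.array([[c["fx"],0,c["cx"]],[0,c["fy"],c["cy"]],[0,0,1]],float),None)[0].ravel();print(xy,z,p.round(2))
for row in range(205,222,2):
    q=np.nonzero(b[row])[0]; print(row,q.min() if len(q) else None,q.max() if len(q) else None,end="; ")
# hub bottom
n=near&(W[...,2]>.085)&(W[...,2]<.125);print("hub z pct",np.percentile(W[n][:,2],[1,5,95]),"view dir",(np.array([.617,-.009,.08])-o).round(3))
E
```

```text
boss pts 195 [ 0.6113 -0.0009  0.1393]
boss c [ 0.6164 -0.0079]
brass pix 247 182 221 136 218 [ 0.5765 -0.0255  0.0604] [0.6544 0.0242 0.2541] [0.6112 0.0051 0.1934]
boss pix 197 213 204.7846153846154 190.33333333333334
[0.617, -0.009] 0.071 [207.02 212.81]
[ 0.61644654 -0.00792491] 0.14 [204.66 187.81]
[0.617, -0.009] 0.14 [204.73 187.5 ]
205 None None; 207 None None; 209 203 209; 211 203 210; 213 203 210; 215 203 210; 217 204 210; 219 None None; 221 None None; hub z pct [0.09732128 0.09955176 0.12334945] view dir [ 0.41  -0.537 -0.512]
```

Call:
{"op": "move_arm", "data": {
  "plan": [
    [0,0,-0.07,0,0.03,0.2,10],
    [0,0,0,0,0,0.2,10],
    [0,0,0,0,0,0.15,10],
    [0,0,0,0,0,0.08,10],
    [0,0,0,0,0,0.05,10],
    [0,0,0,0,0,0.04,10],
    [0,0,0,0,0,0.04,10],
    [0,0,0,0,0,0.02,10],
    [0,0,0,0,0,0,10],
    [0,0,0,0,0,0,10]
  ]
}}

```text
t: 9.2
tool_pos: [0.6163, -0.0088, 0.1277]
orientation: [1.697, 2.644, 0.0]
force: [0.6, 0.5, -2.9]
opening: 0.0234
gripper_force: 45.0
```

Call:
{"op": "move_arm", "data": {
  "plan": [
    [0,0,0,0,0,0.02,10],
    [0,0,0,0,0,0.02,10],
    [0,0,0,0,0,0.02,10],
    [0,0,0,0,0,0.02,10],
    [0,0,0,0,0,0,10],
    [0,0,0,0,0,0,10],
    [0,0,0,0,0,0,10],
    [0,0,0,0,0,0,10],
    [0,0,0,0,0,0,10],
    [0,0,0,0,0,0,10]
  ]
}}

```text
t: 10.2
tool_pos: [0.6165, -0.0088, 0.1262]
orientation: [1.696, 2.644, 0.0]
force: [-2.3, 0.4, 5.0]
opening: 0.0233
gripper_force: 45.0
```

Call:
{"op": "move_arm", "data": {
  "plan": [
    [0,0,-0.2,0,0,0,10],
    [0,0,-0.2,0,0,0,10],
    [0,0,-0.2,0,0,0,10],
    [0,0,-0.2,0,0,0,10],
    [0,0,-0.2,0,0,0,10],
    [0,0,0,0,0,0,10],
    [0,0,0,0,0,0,10],
    [0,0,0,0,0,0,10],
    [0,0,0,0,0,0,10],
    [0,0,0,0,0,0,10]
  ]
}}

```text
t: 11.2
tool_pos: [0.6166, -0.009, 0.1261]
orientation: [1.557, 2.728, 0.0]
force: [-2.7, -0.5, 4.9]
opening: 0.0232
gripper_force: 45.0
```

```bash
python3 - <<'E'
from h import *
plan([.617,-.009,.109],29.6)
E
```

```text
pos [ 0.6166 -0.009   0.1261] yaw_y 30.57 shift [-0.01  0.02  0.68] rot [0.   0.01 0.16] F [-2.7 -0.5  4.9] T [-0.24  0.39 -0.03] open 0.0232 q [-0.1   0.24  1.55 -0.    1.34 -0.63] t 11.2
```

Call:
{"op": "move_arm", "data": {
  "plan": [
    [0,0,0,0.01,-0.02,0,10],
    [0,0,0,0.01,-0.02,0,10],
    [0,0,0,0.01,-0.01,0,10],
    [0,0,0,0,0,0,10],
    [0,0,0,0,0,0,10],
    [0,0,0,0,0,0,10],
    [0,0,0,0,0,0,10],
    [0,0,0,0,0,0,10],
    [0,0,0,0,0,0,10],
    [0,0,0,0,0,0,10]
  ]
}}

```text
t: 12.2
tool_pos: [0.6155, -0.0088, 0.1262]
orientation: [1.555, 2.728, 0.001]
force: [5.2, -0.6, 5.0]
opening: 0.0232
gripper_force: 45.0
```

```bash
python3 - <<'E'
from h import *
plan([.617,-.009,.109],29.6)
E
```

```text
pos [ 0.6155 -0.0088  0.1262] yaw_y 30.62 shift [-0.04  0.05  0.69] rot [0.01 0.01 0.17] F [ 5.2 -0.6  5. ] T [-0.18 -1.21  0.02] open 0.0232 q [-0.1   0.24  1.56  0.    1.34 -0.63] t 12.2
```

Call:
{"op": "move_arm", "data": {
  "plan": [
    [0,0,0,-0.04,0.02,0,10],
    [0,0,0.3,0,0,0,10],
    [0,0,0.3,0,0,0,10],
    [0,0,0.3,0,0,0,10],
    [0,0,0.3,0,0,0,10],
    [0,0,0.3,0,0,0,10],
    [0,0,0.3,0,0,0,10],
    [0,0,0.3,0,0,0,10],
    [0,0,0.3,0,0,0,10],
    [0,0,0,0,0,0,10]
  ]
}}

```text
t: 13.2
tool_pos: [0.616, -0.0089, 0.1261]
orientation: [1.887, 2.512, 0.001]
force: [1.9, 1.1, 7.2]
opening: 0.0233
gripper_force: 45.0
```

```bash
python3 - <<'E'
from h import *
plan([.617,-.009,.109],24.6)
E
```

```text
pos [ 0.616  -0.0089  0.1261] yaw_y 16.17 shift [-0.02  0.04  0.69] rot [ 0.01 -0.   -1.41] F [1.9 1.1 7.2] T [ 0.15 -0.63  0.05] open 0.0233 q [-0.1   0.24  1.56  0.    1.34 -0.38] t 13.2
```

Call:
{"op": "move_arm", "data": {
  "plan": [
    [0,0,0,0,0,-0.1,10],
    [0,0,0,0,0,0,10],
    [0,0,0,0,0.05,0,10],
    [0,0,0,0,0.05,0,10],
    [0,0,0,0,0.05,0,10],
    [0,0,0,0,0,0,10],
    [0,0,0,0,0,0,10],
    [0,0,0,0,0,0,10],
    [0,0,0,0,0,0,10],
    [0,0,0,0,0,0,10]
  ]
}}

```text
t: 14.2
tool_pos: [0.6193, -0.0083, 0.1282]
orientation: [-1.886, -2.513, -0.0]
force: [-0.6, 0.2, -3.7]
opening: 0.0232
gripper_force: 45.0
```

Call:
{"op": "move_arm", "data": {
  "plan": [
    [0,0,0,0,-0.07,0,10],
    [0,0,0,0,-0.07,0,10],
    [0,0,0,0,-0.07,0,10],
    [0,0,0,0,-0.07,0,10],
    [0,0,0,0,0,0,10],
    [0,0,0,0,0,0,10],
    [0,0,0,0,0,0,10],
    [0,0,0,0,0,0,10],
    [0,0,0,0,0,0,10],
    [0,0,0,0,0,0,10]
  ]
}}

```text
t: 15.2
tool_pos: [0.6131, -0.0102, 0.1286]
orientation: [1.885, 2.512, 0.001]
force: [4.1, 0.7, 2.2]
opening: 0.0235
gripper_force: 45.0
```

Call:
{"op": "move_arm", "data": {
  "plan": [
    [0,0,0,0,0.07,0,10],
    [0,0,0,0,0.07,0,10],
    [0,0,0,0,0.07,0,10],
    [0,0,0,0,0.07,0,10],
    [0,0,0,0,0.04,0,10],
    [0,0,0,0,0.02,0,10],
    [0,0,0,0,0.02,0,10],
    [0,0,0,0,0,0,10],
    [0,0,0,0,0,0,10],
    [0,0,0,0,0,0,10]
  ]
}}

```text
t: 16.2
tool_pos: [0.6203, -0.0079, 0.1274]
orientation: [-1.885, -2.511, 0.002]
force: [-5.5, -1.2, -4.3]
opening: 0.0232
gripper_force: 45.0
```

Call:
{"op": "move_arm", "data": {
  "plan": [
    [0,0,0,0,-0.1,0,10],
    [0,0,0,0,-0.09,0,10],
    [0,0,0,0.06,0,0,10],
    [0,0,0,0.06,0,0,10],
    [0,0,0,0.06,0,0,10],
    [0,0,0,0.02,0,0,10],
    [0,0,0,0,0,0,10],
    [0,0,0,0,0,0,10],
    [0,0,0,0,0,0,10],
    [0,0,0,0,0,0,10]
  ]
}}

```text
t: 17.2
tool_pos: [0.6163, -0.0055, 0.1291]
orientation: [1.884, 2.51, -0.0]
force: [1.4, -6.5, -0.7]
opening: 0.0236
gripper_force: 45.0
```

Call:
{"op": "move_arm", "data": {
  "plan": [
    [0,0,0,-0.1,0,0,10],
    [0,0,0,-0.1,0,0,10],
    [0,0,0,-0.1,0,0,10],
    [0,0,0,-0.06,0,0,10],
    [0,0,0,-0.02,0,0,10],
    [0,0,0,-0.02,0,0,10],
    [0,0,0,0,0,0,10],
    [0,0,0,0,0,0,10],
    [0,0,0,0,0,0,10],
    [0,0,0,0,0,0,10]
  ]
}}

```text
t: 18.2
tool_pos: [0.6179, -0.0137, 0.128]
orientation: [-1.885, -2.512, 0.0]
force: [-0.7, 2.3, -4.3]
opening: 0.0235
gripper_force: 45.0
```

Call:
{"op": "move_arm", "data": {
  "plan": [
    [0,0,0,0.09,0,0,10],
    [0,0,0,0.09,0,0,10],
    [0,0,0,0,0,0.05,10],
    [0,0,0,0,0,0.05,10],
    [0,0,-0.3,0,0,0,10],
    [0,0,-0.3,0,0,0,10],
    [0,0,-0.3,0,0,0,10],
    [0,0,-0.3,0,0,0,10],
    [0,0,-0.3,0,0,0,10],
    [0,0,0,0,0,0,10]
  ]
}}

```text
t: 19.2
tool_pos: [0.6169, -0.0097, 0.1256]
orientation: [1.682, 2.653, -0.0]
force: [0.4, -0.1, -3.4]
opening: 0.0232
gripper_force: 45.0
```

```bash
python3 - <<'E'
from h import *
plan([.617,-.0097,.109],24.6)
E
```

```text
pos [ 0.6169 -0.0097  0.1256] yaw_y 25.24 shift [0.   0.   0.67] rot [0.   0.   0.11] F [ 0.4 -0.1 -3.4] T [-0.03 -0.14  0.04] open 0.0232 q [-0.1   0.24  1.55 -0.    1.34 -0.54] t 19.2
```

Call:
{"op": "move_arm", "data": {
  "plan": [
    [0,0,0,0,0,0.04,10],
    [0,0,0,0,0,0.04,10],
    [0,0,0,0,0,0.04,10],
    [0,0,0,0,0,0.04,10],
    [0,0,0,0,0,0,10],
    [0,0,0,0,0,0,10],
    [0,0,0,0,0,0,10],
    [0,0,0,0,0,0,10],
    [0,0,0,0,0,0,10],
    [0,0,0,0,0,0,10]
  ]
}}

```text
t: 20.2
tool_pos: [0.6168, -0.0097, 0.1216]
orientation: [-1.683, -2.653, 0.0]
force: [0.6, -2.1, -4.3]
opening: 0.0229
gripper_force: 45.0
```

Call:
{"op": "move_arm", "data": {
  "plan": [
    [0,0,0,0,0,0.08,10],
    [0,0,0,0,0,0.08,10],
    [0,0,0,0,0,0.08,10],
    [0,0,0,0,0,0.08,10],
    [0,0,0,0,0,0.06,10],
    [0,0,0,0,0,0.04,10],
    [0,0,0,0,0,0.02,10],
    [0,0,0,0,0,0.02,10],
    [0,0,0,0,0,0,10],
    [0,0,0,0,0,0,10]
  ]
}}

```text
t: 21.2
tool_pos: [0.6169, -0.0096, 0.1101]
orientation: [1.683, 2.653, -0.0]
force: [1.5, -2.1, -3.5]
opening: 0.0236
gripper_force: 45.0
```

Call:
{"op": "move_arm", "data": {
  "plan": [
    [0,0,0,0,0,0.03,10],
    [0,0,0,0,0,0.03,10],
    [0,0,0,0,0,0.03,10],
    [0,0,0,0,0,0.02,10],
    [0,0,0,0,0,0,10],
    [0,0,0,0,0,0,10],
    [0,0,0,0,0,0,10],
    [0,0,0,0,0,0,10],
    [0,0,0,0,0,0,10],
    [0,0,0,0,0,0,10]
  ]
}}

```text
t: 22.2
tool_pos: [0.617, -0.0096, 0.1085]
orientation: [1.683, 2.652, 0.0]
force: [-2.3, -2.9, 5.1]
opening: 0.0232
gripper_force: 45.0
```

Call:
{"op": "move_arm", "data": {
  "plan": [
    [0,0,0,0,0,-0.05,10],
    [0,0,0,0,0,-0.04,50],
    [0,0,0,0,0,0,50],
    [0,0,0,0,0,0,50],
    [0,0,0,0,0,0,50],
    [0,0,0,0,0,-0.4,50],
    [0,0,0,0,0,-0.8,50],
    [0,0,0,0,0,-0.8,50],
    [0,0,0,0,0,-0.4,50],
    [0,0,0,-0.5,0,0,50]
  ],
  "force": 20
}}

```text
t: 23.2
tool_pos: [0.6235, -0.0202, 0.1723]
orientation: [1.679, 2.651, 0.003]
force: [0.3, -0.1, 0.3]
opening: 0.0499
gripper_force: 0.0
```

```bash
python3 - <<'E'
from h import *
import pickle
plan([.6425,-.0630,.165],25.2)
c=read_camera("scene");pickle.dump(c,open("scene2.pkl","wb"));W=cloud(c)
cv2.imwrite("pics/s2.png",cv2.resize(c["frame"][140:250,160:290,::-1],None,fx=6,fy=5.4,interpolation=cv2.INTER_CUBIC))
E
```

```text
pos [ 0.6235 -0.0202  0.1723] yaw_y 25.31 shift [-1.87 -0.04  0.3 ] rot [0.03 0.02 0.02] F [ 0.3 -0.1  0.3] T [-0.06 -0.13 -0.03] open 0.0499 q [-0.11  0.22  1.49  0.    1.42 -0.56] t 23.2
```

View pics/s2.png

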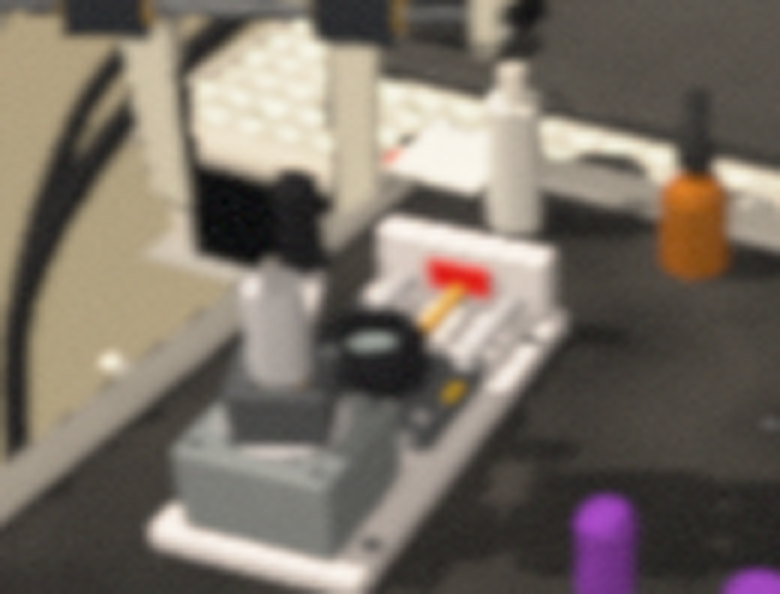

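The crank sits on the seat ring with the boss at crop (275,325) and the knob behind it at about (297,220). The fingers are straddling clear above.

```bash
python3 - <<'E'
from h import *
import pickle
from scipy.optimize import least_squares
c=pickle.load(open("scene2.pkl","rb"));W=cloud(c);h=cv2.cvtColor(c["frame"],cv2.COLOR_RGB2HSV)
def fit(c0,r,zl,zh,R,mask):
    m=(np.hypot(W[...,0]-c0[0],W[...,1]-c0[1])<R)&(W[...,2]>zl)&(W[...,2]<zh)&mask
    S=W[m];p=least_squares(lambda p:np.hypot(S[:,0]-p[0],S[:,1]-p[1])-r,c0,loss="soft_l1",f_scale=.002).x
    v,u=np.nonzero(m);print(len(S),p.round(4),"zmax",np.percentile(S[:,2],[1,99]).round(4),"u",u.min(),u.max());return p
b=fit([.617,-.009],.012,.09,.128,.018,h[...,2]>110)
k=fit([.6425,-.064],.010,.12,.142,.02,h[...,2]<90)
d=k-b;print(np.hypot(*d),np.degrees(np.arctan2(d[1],d[0])))
n=(np.hypot(W[...,0]-b[0],W[...,1]-b[1])<.013)&(W[...,2]>.1);print("boss top",np.percentile(W[n][:,2],[90,97,99]))
E
```

```text
164 [ 0.6183 -0.009 ] zmax [0.0913 0.1277] u 200 211
74 [ 0.644  -0.0633] zmax [0.1202 0.1418] u 204 213
0.060111562004012395 -64.67617206709033
boss top [0.31211155 0.31620718 0.31656227]
```

Call:
{"op": "move_arm", "data": {
  "plan": [
    [0.03,0.02,0,-0.6,0,0,50],
    [0,0,0,-0.7,0,0,50],
    [0,0,0,-0.6,0,0,50],
    [0,0,0,0,0,0.5,50],
    [0,0,0,0,0,0.7,50],
    [0,0,0,0,0,0.7,50],
    [0,0,0,0,0,0.3,50],
    [0,0,0,0,0,0,50],
    [0,0,0,0,0,0,50],
    [0,0,0,0,0,0,35]
  ]
}}

```text
t: 24.25
tool_pos: [0.6429, -0.0638, 0.1157]
orientation: [-1.682, -2.651, 0.001]
force: [-0.1, -0.5, -0.1]
opening: 0.0456
gripper_force: 0.0
```

```bash
python3 - <<'E'
from h import *
plan([.6434,-.0633,.117],25.2)
E
```

```text
pos [ 0.6429 -0.0638  0.1157] yaw_y 25.23 shift [ 0.01  0.03 -0.05] rot [-0.02 -0.01  0.01] F [-0.1 -0.5 -0.1] T [ 0.01 -0.11 -0.02] open 0.0456 q [-0.18  0.33  1.47 -0.    1.34 -0.62] t 24.2
```

Call:
{"op": "move_arm", "data": {
  "plan": [
    [0,0,0,0.01,0.03,-0.03,10],
    [0,0,0,0,0,0,10],
    [0,0,0,0,0,0,10],
    [0,0,0,0,0,0,10],
    [0,0,0,0,0,0,10],
    [0,0,0,0,0,0,10],
    [0,0,0,0,0,0,10],
    [0,0,0,0,0,0,10],
    [0,0,0,0,0,0,10],
    [0,0,0,0,0,0,10]
  ],
  "force": 20
}}

```text
t: 25.25
tool_pos: [0.643, -0.0634, 0.1156]
orientation: [-1.681, -2.65, 0.002]
force: [1.3, -1.3, 3.8]
opening: 0.0197
gripper_force: 20.0
```

Call:
{"op": "move_arm", "data": {
  "plan": [
    [0,0,0,0.03,-0.38,0,10],
    [0,0,0,0.09,-0.37,0,10],
    [0,0,0,0.14,-0.35,0,10],
    [0,0,0,0.2,-0.32,0,10],
    [0,0,0,0.24,-0.29,0,10],
    [0,0,0,0.29,-0.24,0,10],
    [0,0,0,0.32,-0.2,0,10],
    [0,0,0,0.35,-0.14,0,10],
    [0,0,0,0.37,-0.09,0,10],
    [0,0,0,0.38,-0.03,0,10]
  ]
}}

```text
t: 26.25
tool_pos: [0.5622, -0.0337, 0.1157]
orientation: [-1.681, -2.65, 0.002]
force: [4.7, -2.3, 1.4]
opening: 0.0196
gripper_force: 20.0
```

```bash
python3 - <<'E'
from h import *
p=np.array([.6178,-.009])
s=read_state();d=s["tool_pos"][:2]-p;print(np.hypot(*d),np.degrees(np.arctan2(d[1],d[0])))
plan([.6178+.06*np.cos(np.radians(-154.7)),-.009+.06*np.sin(np.radians(-154.7)),.117],25.2)
E
```

```text
0.06081654789195073 -156.02844360112815
pos [ 0.5622 -0.0337  0.1157] yaw_y 25.23 shift [-0.06  0.03 -0.05] rot [-0.03 -0.02  0.  ] F [ 4.7 -2.3  1.4] T [-0.33 -1.29  0.08] open 0.0196 q [-0.15  0.12  1.71  0.    1.31 -0.59] t 26.2
```

Call:
{"op": "move_arm", "data": {
  "plan": [
    [0,0,0,0.38,0.03,0,10],
    [0,0,0,0.37,0.09,0,10],
    [0,0,0,0.35,0.14,0,10],
    [0,0,0,0.32,0.2,0,10],
    [0,0,0,0.29,0.24,0,10],
    [0,0,0,0.24,0.29,0,10],
    [0,0,0,0.2,0.32,0,10],
    [0,0,0,0.14,0.35,0,10],
    [0,0,0,0.09,0.37,0,10],
    [0,0,0,0.03,0.38,0,10]
  ]
}}

```text
t: 27.25
tool_pos: [0.5902, 0.0453, 0.115]
orientation: [-1.68, -2.649, 0.008]
force: [-2.8, -8.4, 5.3]
opening: 0.0194
gripper_force: 20.0
```

Call:
{"op": "move_arm", "data": {
  "plan": [
    [0,0,0,-0.03,0.38,0,10],
    [0,0,0,-0.09,0.37,0,10],
    [0,0,0,-0.14,0.35,0,10],
    [0,0,0,-0.2,0.32,0,10],
    [0,0,0,-0.24,0.29,0,10],
    [0,0,0,-0.29,0.24,0,10],
    [0,0,0,-0.32,0.2,0,10],
    [0,0,0,-0.35,0.14,0,10],
    [0,0,0,-0.37,0.09,0,10],
    [0,0,0,-0.38,0.03,0,10]
  ]
}}

```text
t: 28.25
tool_pos: [0.6706, 0.0192, 0.1151]
orientation: [-1.677, -2.648, 0.002]
force: [-2.5, 4.4, 7.3]
opening: 0.02
gripper_force: 20.0
```

```bash
cat > car.py <<'E'
from h import *
import pickle
p=np.array([.6178,-.009])
s=read_state();d=s["tool_pos"][:2]-p;print("r,a",np.hypot(*d).round(4),np.degrees(np.arctan2(d[1],d[0])).round(1),s["tool_pos"].round(4),s["force"].round(1))
a=np.radians(6.3);ax=np.array([np.sin(a),-np.cos(a)]);lat=np.array([np.cos(a),np.sin(a)])
for n,c in(("s0",pickle.load(open("scene.pkl","rb"))),("now",read_camera("scene"))):
    W=cloud(c);h=cv2.cvtColor(c["frame"],cv2.COLOR_RGB2HSV)
    Q=W[...,:2]-np.array([.617,-.009]);B=Q@ax;L=Q@lat
    y=(h[...,0]>20)&(h[...,0]<34)&(h[...,1]>130)&(L<-.015)&(L>-.05)&(B>.03)&(B<.17)&(W[...,2]>.015)&(W[...,2]<.06)
    k=(h[...,2]<75)&(np.abs(L)<.03)&(B>.03)&(B<.17)&(W[...,2]>.048)&(W[...,2]<.062)
    print(n,"yellow",y.sum(),B[y].mean().round(4) if y.any() else None,"puck",k.sum(),np.percentile(B[k],[2,50,98]).round(4) if k.any() else None)
pickle.dump(c,open("now.pkl","wb"))
E
python3 car.py
```

```text
r,a 0.0598 28.1 [0.6706 0.0192 0.1151] [-2.5  4.4  7.3]
s0 yellow 8 0.0746 puck 122 [0.0507 0.0644 0.0884]
now yellow 8 0.0909 puck 113 [0.0684 0.0808 0.1055]
```

Call:
{"op": "move_arm", "data": {
  "plan": [
    [0,0,0,-0.38,-0.03,-0.02,10],
    [0,0,0,-0.37,-0.09,0,10],
    [0,0,0,-0.35,-0.14,0,10],
    [0,0,0,-0.32,-0.2,0,10],
    [0,0,0,-0.29,-0.24,0,10],
    [0,0,0,-0.24,-0.29,0,10],
    [0,0,0,-0.2,-0.32,0,10],
    [0,0,0,-0.14,-0.35,0,10],
    [0,0,0,-0.09,-0.37,0,10],
    [0,0,0,-0.03,-0.38,0,10]
  ]
}}

```text
t: 29.3
tool_pos: [0.642, -0.0641, 0.1159]
orientation: [-1.682, -2.65, 0.003]
force: [3.6, -0.1, 2.5]
opening: 0.02
gripper_force: 20.0
```

Call:
{"op": "move_arm", "data": {
  "plan": [
    [0,0,0,0.03,-0.38,0,10],
    [0,0,0,0.09,-0.37,0,10],
    [0,0,0,0.14,-0.35,0,10],
    [0,0,0,0.2,-0.32,0,10],
    [0,0,0,0.24,-0.29,0,10],
    [0,0,0,0.29,-0.24,0,10],
    [0,0,0,0.32,-0.2,0,10],
    [0,0,0,0.35,-0.14,0,10],
    [0,0,0,0.37,-0.09,0,10],
    [0,0,0,0.38,-0.03,0,10]
  ]
}}

```text
t: 30.3
tool_pos: [0.5623, -0.0338, 0.116]
orientation: [-1.681, -2.65, 0.002]
force: [7.5, -0.1, -2.4]
opening: 0.0199
gripper_force: 20.0
```

```bash
python3 car.py; python3 - <<'E'
from h import *
import pickle
c=pickle.load(open("now.pkl","rb"))
cv2.imwrite("pics/s3.png",cv2.resize(c["frame"][150:250,170:270,::-1],None,fx=6,fy=6,interpolation=cv2.INTER_CUBIC))
E
```

```text
r,a 0.0608 -155.9 [ 0.5623 -0.0338  0.116 ] [ 7.5 -0.1 -2.4]
s0 yellow 8 0.0746 puck 122 [0.0507 0.0644 0.0884]
now yellow 5 0.1038 puck 14 [0.081  0.0884 0.0996]
```

View pics/s3.png

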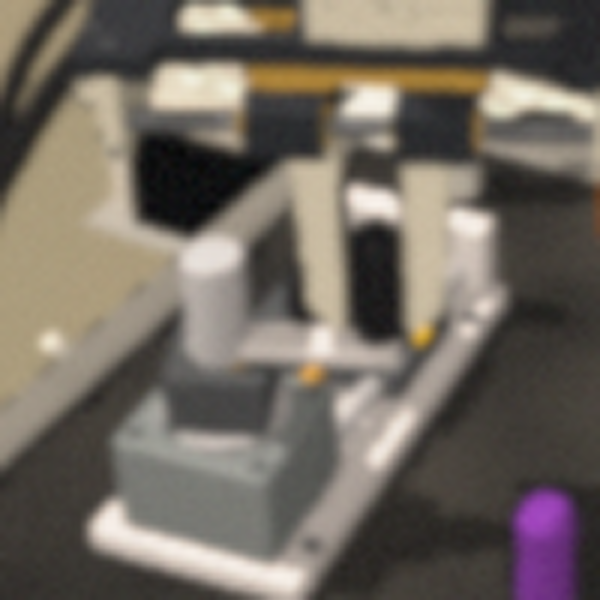

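The crank is still seated with the fingers holding the knob at crop (380,260). The carriage's yellow mark at (422,335) has advanced about 30 mm and is not home yet.

Call:
{"op": "move_arm", "data": {
  "plan": [
    [0,0,0,0.38,0.03,0,10],
    [0,0,0,0.37,0.09,0,10],
    [0,0,0,0.35,0.14,0,10],
    [0,0,0,0.32,0.2,0,10],
    [0,0,0,0.29,0.24,0,10],
    [0,0,0,0.24,0.29,0,10],
    [0,0,0,0.2,0.32,0,10],
    [0,0,0,0.14,0.35,0,10],
    [0,0,0,0.09,0.37,0,10],
    [0,0,0,0.03,0.38,0,10]
  ]
}}

```text
t: 31.35
tool_pos: [0.5898, 0.0448, 0.1153]
orientation: [-1.68, -2.648, 0.01]
force: [-1.7, -7.5, 2.7]
opening: 0.0199
gripper_force: 20.0
```

```bash
python3 car.py; python3 - <<'E'
from h import *
import pickle
a=np.radians(6.3);ax=np.array([np.sin(a),-np.cos(a)]);lat=np.array([np.cos(a),np.sin(a)])
# carriage plate front edge / end block face from top image at start, mid strips
c=pickle.load(open("top.pkl","rb"));W=cloud(c);Q=W[...,:2]-np.array([.617,-.009]);B=Q@ax;L=Q@lat
for l0 in(-.022,-.005,.012,.022):
    m=(abs(L-l0)<.006)&(B>.02)&(B<.18)
    o=np.argsort(B[m]);print(l0,[(round(float(b),3),round(float(z),3)) for b,z in zip(B[m][o],W[...,2][m][o])if .085<b<.165][::3])
for nm in ("now",):
    c=pickle.load(open(nm+".pkl","rb"));W=cloud(c);Q=W[...,:2]-np.array([.617,-.009]);B=Q@ax;L=Q@lat
    m=(abs(L+.028)<.01)&(B>.02)&(B<.18);o=np.argsort(B[m]);print([(round(float(b),3),round(float(z),3)) for b,z in zip(B[m][o],W[...,2][m][o])][::4])
E
```

```text
r,a 0.0606 117.5 [0.5898 0.0448 0.1153] [-1.7 -7.5  2.7]
s0 yellow 8 0.0746 puck 122 [0.0507 0.0644 0.0884]
now yellow 8 0.1099 puck 109 [0.0862 0.0991 0.1239]
-0.022 [(0.085, 0.031), (0.086, 0.035), (0.088, 0.03), (0.088, 0.032), (0.09, 0.029), (0.091, 0.052), (0.093, 0.027), (0.095, 0.031), (0.096, 0.028), (0.098, 0.031), (0.101, 0.027), (0.104, 0.027), (0.106, 0.027), (0.108, 0.026), (0.11, 0.014), (0.112, 0.024), (0.114, 0.027), (0.116, 0.026), (0.118, 0.015), (0.119, 0.025), (0.122, 0.024), (0.124, 0.029), (0.127, 0.024), (0.13, 0.024), (0.132, 0.024), (0.134, 0.012), (0.135, 0.025), (0.137, 0.024), (0.139, 0.029), (0.142, 0.027), (0.143, 0.025), (0.145, 0.025), (0.148, 0.024), (0.15, 0.027), (0.153, 0.029), (0.155, 0.029), (0.158, 0.028), (0.159, 0.025), (0.16, 0.037), (0.16, 0.032), (0.162, 0.046), (0.163, 0.048), (0.165, 0.05)]
-0.005 [(0.085, 0.046), (0.087, 0.057), (0.089, 0.056), (0.092, 0.054), (0.092, 0.057), (0.094, 0.051), (0.095, 0.051), (0.097, 0.032), (0.098, 0.029), (0.1, 0.03), (0.103, 0.012), (0.104, 0.012), (0.106, 0.013), (0.106, 0.027), (0.108, 0.012), (0.109,
[... 3513 characters left out ...]
2, 0.03), (0.12, 0.028), (0.122, 0.03), (0.125, 0.01), (0.126, 0.027), (0.127, 0.028), (0.128, 0.03), (0.129, 0.01), (0.131, 0.028), (0.133, 0.018), (0.135, 0.029), (0.137, 0.027), (0.143, 0.011), (0.145, 0.023), (0.148, 0.026), (0.151, 0.012), (0.154, 0.011), (0.155, 0.024), (0.157, 0.043), (0.158, 0.01), (0.158, 0.03), (0.159, 0.011), (0.159, 0.026), (0.159, 0.025), (0.16, 0.045), (0.16, 0.038), (0.16, 0.041), (0.16, 0.03), (0.161, 0.024), (0.161, 0.032), (0.161, 0.014), (0.161, 0.031), (0.162, 0.025), (0.162, 0.029), (0.162, 0.037), (0.162, 0.038), (0.163, 0.014), (0.163, 0.033), (0.164, 0.042), (0.165, 0.047), (0.168, 0.021), (0.169, 0.039), (0.169, 0.013), (0.17, 0.045), (0.174, 0.045)]
```

Call:
{"op": "move_arm", "data": {
  "plan": [
    [0,0,0,-0.03,0.38,0,10],
    [0,0,0,-0.09,0.37,0,10],
    [0,0,0,-0.14,0.35,0,10],
    [0,0,0,-0.2,0.32,0,10],
    [0,0,0,-0.24,0.29,0,10],
    [0,0,0,-0.29,0.24,0,10],
    [0,0,0,-0.32,0.2,0,10],
    [0,0,0,-0.35,0.14,0,10],
    [0,0,0,-0.37,0.09,0,10],
    [0,0,0,-0.38,0.03,0,10]
  ]
}}

```text
t: 32.4
tool_pos: [0.6709, 0.0181, 0.1155]
orientation: [-1.678, -2.649, 0.003]
force: [-0.8, 4.5, 3.5]
opening: 0.0197
gripper_force: 20.0
```

```bash
python3 car.py; python3 - <<'E'
from h import *
import pickle
c=pickle.load(open("now.pkl","rb"))
cv2.imwrite("pics/s4.png",cv2.resize(c["frame"][160:240,180:270,::-1],None,fx=8,fy=7,interpolation=cv2.INTER_CUBIC))
E
```

```text
r,a 0.0596 27.0 [0.6709 0.0181 0.1155] [-0.8  4.5  3.5]
s0 yellow 8 0.0746 puck 122 [0.0507 0.0644 0.0884]
now yellow 8 0.1148 puck 98 [0.0916 0.1022 0.1302]
```

View pics/s4.png

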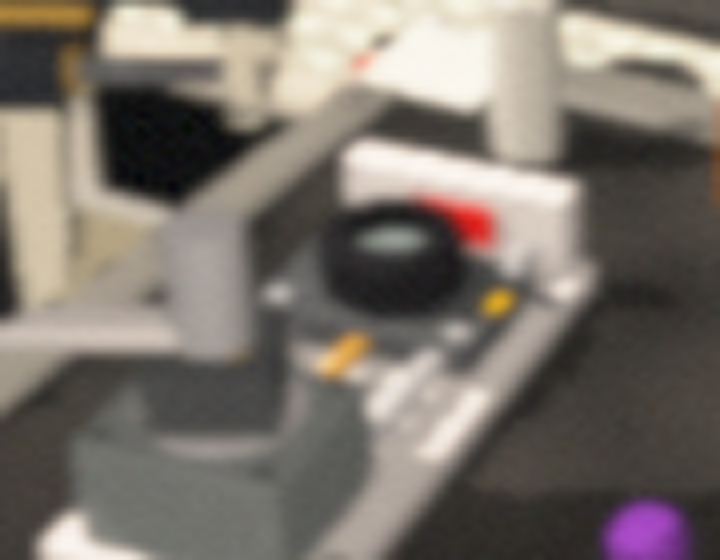

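The carriage is near the red bumper at crop (460,220), with roughly a centimetre left. I'll go slower from here.

Call:
{"op": "move_arm", "data": {
  "plan": [
    [0,0,0,-0.19,-0.01,0,10],
    [0,0,0,-0.19,-0.02,0,10],
    [0,0,0,-0.18,-0.04,0,10],
    [0,0,0,-0.18,-0.05,0,10],
    [0,0,0,-0.18,-0.07,0,10],
    [0,0,0,-0.17,-0.08,0,10],
    [0,0,0,-0.16,-0.09,0,10],
    [0,0,0,-0.16,-0.1,0,10],
    [0,0,0,-0.15,-0.12,0,10],
    [0,0,0,-0.14,-0.13,0,10]
  ]
}}

```text
t: 33.45
tool_pos: [0.6738, -0.0297, 0.1159]
orientation: [-1.682, -2.65, 0.002]
force: [3.4, 2.0, 1.5]
opening: 0.0196
gripper_force: 20.0
```

Call:
{"op": "move_arm", "data": {
  "plan": [
    [0,0,0,-0.13,-0.14,0,10],
    [0,0,0,-0.12,-0.15,0,10],
    [0,0,0,-0.1,-0.16,0,10],
    [0,0,0,-0.09,-0.16,0,10],
    [0,0,0,-0.08,-0.17,0,10],
    [0,0,0,-0.07,-0.18,0,10],
    [0,0,0,-0.05,-0.18,0,10],
    [0,0,0,-0.04,-0.18,0,10],
    [0,0,0,-0.02,-0.19,0,10],
    [0,0,0,-0.01,-0.19,0,10]
  ]
}}

```text
t: 34.45
tool_pos: [0.6425, -0.0637, 0.116]
orientation: [-1.681, -2.65, 0.003]
force: [3.0, -1.2, 4.3]
opening: 0.0197
gripper_force: 20.0
```

```bash
python3 car.py; python3 - <<'E'
from h import *
import pickle
c=pickle.load(open("now.pkl","rb"))
cv2.imwrite("pics/s5.png",cv2.resize(c["frame"][160:240,180:270,::-1],None,fx=8,fy=7,interpolation=cv2.INTER_CUBIC))
E
```

```text
r,a 0.06 -65.7 [ 0.6425 -0.0637  0.116 ] [ 3.  -1.2  4.3]
s0 yellow 8 0.0746 puck 122 [0.0507 0.0644 0.0884]
now yellow 7 0.1194 puck 101 [0.0975 0.1097 0.1356]
```

View pics/s5.png

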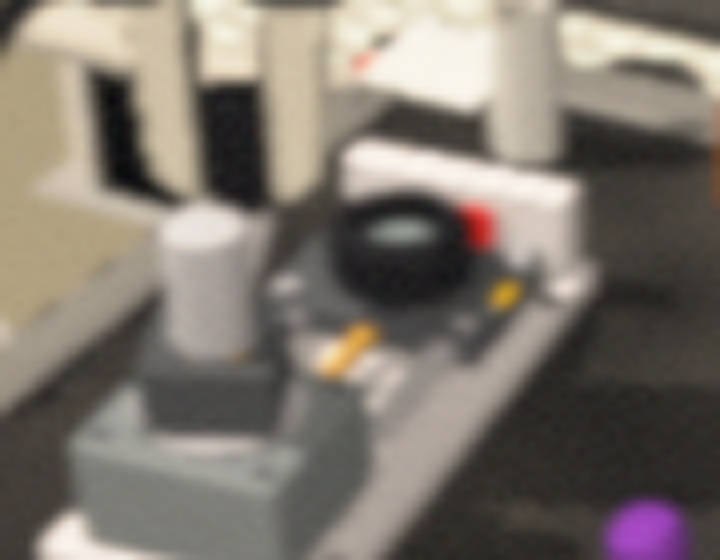

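Call:
{"op": "move_arm", "data": {
  "plan": [
    [0,0,0,0,-0.1,0,10],
    [0,0,0,0.01,-0.09,0,10],
    [0,0,0,0.01,-0.09,0,10],
    [0,0,0,0.01,-0.09,0,10],
    [0,0,0,0.02,-0.09,0,10],
    [0,0,0,0.02,-0.09,0,10],
    [0,0,0,0.02,-0.09,0,10],
    [0,0,0,0.03,-0.09,0,10],
    [0,0,0,0.03,-0.09,0,10],
    [0,0,0,0.03,-0.09,0,10]
  ]
}}

```text
t: 35.5
tool_pos: [0.6201, -0.0691, 0.116]
orientation: [-1.681, -2.65, 0.003]
force: [3.5, -2.1, 5.5]
opening: 0.0197
gripper_force: 20.0
```

```bash
python3 car.py
```

```text
r,a 0.0602 -87.8 [ 0.6201 -0.0691  0.116 ] [ 3.5 -2.1  5.5]
s0 yellow 8 0.0746 puck 122 [0.0507 0.0644 0.0884]
now yellow 8 0.1217 puck 71 [0.0991 0.1094 0.1369]
```

Call:
{"op": "move_arm", "data": {
  "plan": [
    [0,0,0,0.03,-0.06,0,10],
    [0,0,0,0.03,-0.06,0,10],
    [0,0,0,0.03,-0.06,0,10],
    [0,0,0,0.03,-0.06,0,10],
    [0,0,0,0.03,-0.05,0,10],
    [0,0,0,0.03,-0.05,0,10],
    [0,0,0,0.03,-0.05,0,10],
    [0,0,0,0.03,-0.05,0,10],
    [0,0,0,0.03,-0.05,0,10],
    [0,0,0,0.04,-0.05,0,10]
  ]
}}

```text
t: 36.55
tool_pos: [0.6088, -0.0673, 0.1171]
orientation: [1.68, 2.649, 0.006]
force: [23.0, -0.4, -6.2]
opening: 0.0198
gripper_force: 19.9
```

```bash
python3 car.py
```

```text
r,a 0.059 -98.7 [ 0.6088 -0.0673  0.1171] [23.  -0.4 -6.2]
s0 yellow 8 0.0746 puck 122 [0.0507 0.0644 0.0884]
now yellow 8 0.1233 puck 54 [0.0986 0.1111 0.1375]
```

Call:
{"op": "move_arm", "data": {
  "plan": [
    [0,0,0,-0.03,0.05,0,10],
    [0,0,0,-0.03,0.04,0,10],
    [0,0,0,0,0,0,10],
    [0,0,0,0,0,0,10],
    [0,0,0,0,0,0,10],
    [0,0,0,0,0,0,10],
    [0,0,0,0,0,0,10],
    [0,0,0,0,0,0,10],
    [0,0,0,0,0,0,10],
    [0,0,0,0,0,0,10]
  ]
}}

```text
t: 37.6
tool_pos: [0.61, -0.0675, 0.1167]
orientation: [1.682, 2.652, 0.003]
force: [14.6, -1.2, -1.4]
opening: 0.0197
gripper_force: 19.9
```

```bash
python3 car.py
```

```text
r,a 0.059 -97.6 [ 0.61   -0.0675  0.1167] [14.6 -1.2 -1.4]
s0 yellow 8 0.0746 puck 122 [0.0507 0.0644 0.0884]
now yellow 8 0.1228 puck 51 [0.1004 0.1116 0.137 ]
```

Call:
{"op": "move_arm", "data": {
  "plan": [
    [0,0,0,-0.03,0.05,0,10],
    [0,0,0,0,0,0,10],
    [0,0,0,0,0,0,10],
    [0,0,0,0,0,0,40],
    [0,0,0,0,0,0,40],
    [0,0,0,0,0,0,40],
    [0,0,0,0,0,0,40],
    [0,0,0,0,0,-0.2,40],
    [0,0,0,0,0,-0.6,40],
    [0,0,0,0,0,-0.8,40]
  ]
}}

```text
t: 38.65
tool_pos: [0.6083, -0.0681, 0.1562]
orientation: [-1.68, -2.648, 0.004]
force: [0.5, 0.3, 0.5]
opening: 0.0399
gripper_force: 0.0
```

Call:
{"op": "move_arm", "data": {
  "plan": [
    [0,0,0,0,0,-0.8,40],
    [0,0,0,0,0,-0.8,40],
    [0,0,0,0,0,-0.8,40],
    [0,0,0,-0.5,-0.8,0,40],
    [0,0,0,-0.5,-0.8,0,40],
    [0,0,0,-0.5,-0.8,0,40],
    [0,0,0,-0.5,-0.8,0,40],
    [0,0,0,-0.5,-0.8,0,40],
    [0,0,0,-0.5,-0.8,0,40],
    [0,0,0,-0.5,-0.8,0,40]
  ]
}}

```text
t: 39.65
tool_pos: [0.5196, -0.208, 0.2179]
orientation: [-1.682, -2.651, 0.002]
force: [0.6, -0.5, -0.1]
opening: 0.04
gripper_force: 0.0
```

```bash
python3 car.py; python3 - <<'E'
from h import *
import pickle
c=pickle.load(open("now.pkl","rb"));t=read_camera("top")
a=cv2.resize(c["frame"][160:240,180:260,::-1],None,fx=5,fy=7,interpolation=cv2.INTER_CUBIC)
b=cv2.resize(t["frame"][120:200,205:285+60,::-1],(400,560),interpolation=cv2.INTER_CUBIC)
cv2.imwrite("pics/s6.png",np.hstack([a,b]))
W=cloud(t)
ax=np.array([np.sin(.11),-np.cos(.11)]);B=(W[...,:2]-np.array([.617,-.009]))@ax;L=(W[...,:2]-np.array([.617,-.009]))@np.array([-ax[1],ax[0]])
for s0 in np.arange(.09,.18,.005):
    q=W[...,2][(abs(L)<.03)&(B>=s0)&(B<s0+.005)];print(round(s0,3),np.nanpercentile(q,[25,50,75]).round(3),end=";")
E
```

```text
r,a 0.2219 -116.3 [ 0.5196 -0.208   0.2179] [ 0.6 -0.5 -0.1]
s0 yellow 8 0.0746 puck 122 [0.0507 0.0644 0.0884]
now yellow 7 0.123 puck 82 [0.0985 0.1124 0.138 ]
0.09 [0.013 0.021 0.026];0.095 [0.028 0.029 0.031];0.1 [0.03  0.033 0.052];0.105 [0.031 0.053 0.055];0.11 [0.034 0.046 0.054];0.115 [0.044 0.046 0.053];0.12 [0.043 0.045 0.051];0.125 [0.043 0.045 0.054];0.13 [0.041 0.046 0.055];0.135 [0.032 0.052 0.055];0.14 [0.03  0.031 0.053];0.145 [0.029 0.03  0.031];0.15 [0.013 0.024 0.027];0.155 [0.015 0.026 0.029];0.16 [0.039 0.046 0.048];0.165 [0.048 0.049 0.05 ];0.17 [0.047 0.049 0.333];0.175 [0.333 0.333 0.334];
```

View pics/s6.png

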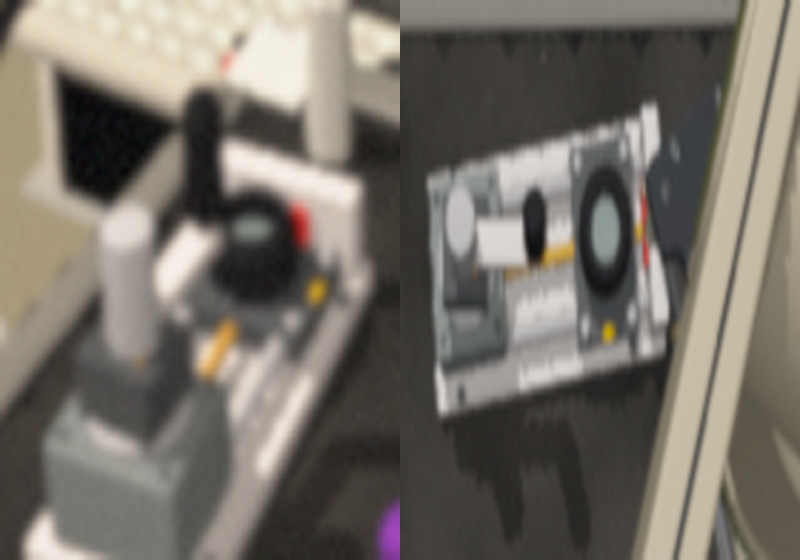

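The left half shows the crank seated, arm towards the carriage, gripper clear. The right half shows the carriage's right edge (x≈633) near the red bumper (x≈643). A small gap may remain, so I'll check it numerically.

```bash
python3 - <<'E'
from h import *
import pickle
ax=np.array([np.sin(.11),-np.cos(.11)]);la=np.array([-ax[1],ax[0]])
T=read_camera("top");S=read_camera("scene")
for n,c in(("top0",pickle.load(open("top.pkl","rb"))),("topN",T),("sc0",pickle.load(open("scene.pkl","rb"))),("scN",S)):
    W=cloud(c);h=cv2.cvtColor(c["frame"],cv2.COLOR_RGB2HSV);Q=W[...,:2]-np.array([.617,-.009]);B=Q@ax;L=Q@la
    red=((h[...,0]<8)|(h[...,0]>172))&(h[...,1]>120)&(B>.12)&(B<.19)&(abs(L)<.05)
    face=(abs(L)<.04)&(abs(abs(L)-.03)<.012)&(W[...,2]>.032)&(W[...,2]<.043)&(B>.15)&(B<.17)
    print(n,"red",red.sum(),np.percentile(B[red],[10,50,90]).round(4),np.percentile(L[red],[5,95]).round(3),np.percentile(W[red][:,2],[5,95]).round(3),"face",face.sum(),np.median(B[face]).round(4))
    # carriage deck (z 27..34mm, dark grey, low value) extents
    dk=(W[...,2]>.026)&(W[...,2]<.035)&(h[...,2]<125)&(h[...,1]<80)&(abs(L)<.035)&(B>.035)&(B<.159)
    print("   deck",dk.sum(),np.percentile(B[dk],[1,5,50,95,99]).round(4))
    if n[:3]=="top":
        for l0 in(-.03,-.024,0.024,.03):
            m=(abs(L-l0)<.004)&(B>.085 if n=="top0" else B>.135)&(B<(.115 if n=="top0" else .166));o=np.argsort(B[m]);print("  ",l0,[(round(float(b)*1000),int(v),round(float(z)*1000)) for b,v,z in zip(B[m][o],h[...,2][m][o],W[...,2][m][o])])
E
```

```text
top0 red 14 [0.1571 0.1577 0.1587] [-0.012  0.013] [0.029 0.04 ] face 10 0.1601
   deck 218 [0.0461 0.0474 0.0708 0.0985 0.0995]
   -0.03 [(87, 94, 28), (87, 82, 30), (88, 80, 26), (89, 109, 28), (90, 110, 28), (90, 104, 30), (92, 133, 28), (92, 158, 32), (92, 157, 31), (94, 137, 32), (95, 176, 29), (95, 185, 33), (97, 124, 31), (97, 155, 31), (97, 158, 33), (98, 135, 32), (100, 132, 30), (100, 134, 29), (103, 157, 22), (103, 164, 13), (103, 158, 25), (106, 157, 25), (106, 183, 28), (106, 174, 11), (106, 161, 14), (108, 176, 15), (108, 154, 22), (108, 179, 26), (109, 160, 11), (111, 153, 27), (111, 176, 30), (111, 175, 11), (111, 163, 14), (113, 150, 26), (114, 172, 26), (114, 178, 11), (114, 164, 11)]
   -0.024 [(85, 78, 31), (85, 49, 49), (86, 67, 35), (86, 76, 27), (88, 80, 26), (88, 78, 30), (88, 79, 31), (88, 77, 32), (90, 104, 30), (90, 89, 29), (91, 79, 31), (91, 79, 32), (93, 122, 31), (93, 84, 27), (93, 78, 29), (95, 149, 31), (96, 99, 32), (96, 85, 34), (98, 135, 32), (98, 119, 34), (98, 109, 31), (101, 147, 27), (101, 157, 27), (101, 154, 28), (103, 183, 24), (104, 195, 27
[... 3594 characters left out ...]
 (141, 99, 31), (141, 135, 30), (141, 161, 32), (143, 96, 29), (143, 146, 32), (144, 165, 33), (146, 93, 29), (146, 117, 29), (146, 144, 31), (148, 104, 29), (149, 120, 32), (149, 150, 31), (151, 135, 29), (151, 161, 28), (154, 172, 28), (154, 186, 27), (157, 182, 27), (159, 163, 27), (160, 145, 29), (160, 152, 23), (160, 175, 46), (161, 184, 46), (163, 215, 49), (163, 212, 46), (163, 215, 48), (165, 209, 47), (165, 216, 49), (166, 217, 48)]
sc0 red 49 [0.1556 0.1569 0.1596] [-0.012  0.012] [0.024 0.037] face 55 0.1604
   deck 84 [0.0445 0.0478 0.0679 0.0958 0.102 ]
scN red 18 [0.1249 0.156  0.1603] [-0.021 -0.009] [0.024 0.053] face 43 0.1611
   deck 138 [0.0932 0.0943 0.1029 0.1382 0.1424]
```

```bash
cat > knob.py <<'E'
from h import *
c=read_camera("top");W=cloud(c)
def blob(c0,R,zl,zh):
    m=(np.hypot(W[...,0]-c0[0],W[...,1]-c0[1])<R)&(W[...,2]>zl)&(W[...,2]<zh);return W[m].mean(0),m.sum()
b,n=blob([.618,-.009],.02,.122,.138);k,m=blob([.610,-.069],.03,.136,.152)
d=(k-b)[:2];print(b.round(4),n,k.round(4),m,np.hypot(*d).round(4),np.degrees(np.arctan2(d[1],d[0])).round(1))
E
python3 knob.py; python3 -c "
from h import *
plan([.6083,-.0681,.117],25.2)"
```

```text
[ 0.6165 -0.0095  0.1296] 85 [ 0.6158 -0.0692  0.1422] 62 0.0597 -90.7
pos [ 0.5204 -0.2068  0.2172] yaw_y 25.2 shift [3.52 5.55 4.  ] rot [-0.02 -0.01  0.  ] F [0.1 0.3 0.2] T [-0.01 -0.05 -0.02] open 0.0397 q [-0.47  0.03  1.62 -0.    1.5  -0.91] t 39.9
```

Call:
{"op": "move_arm", "data": {
  "plan": [
    [0,0,0,0.48,0.83,0,50],
    [0,0,0,0.48,0.83,0,50],
    [0,0,0,0.48,0.83,0,50],
    [0,0,0,0.48,0.83,0,50],
    [0,0,0,0.48,0.83,0,50],
    [0,0,0,0.48,0.83,0,50],
    [0,0,0,0.49,0.84,0,50],
    [0,0,0,0,0,0.6,50],
    [0,0,0,0,0,0.8,50],
    [0,0,0,0,0,0.8,50]
  ]
}}

```text
t: 40.9
tool_pos: [0.6154, -0.068, 0.1599]
orientation: [-1.679, -2.651, 0.003]
force: [-0.3, -0.2, -1.0]
opening: 0.0501
gripper_force: 0.0
```

Call:
{"op": "move_arm", "data": {
  "plan": [
    [0,0,0,0,0,0.8,50],
    [0,0,0,0,0,0.7,50],
    [0,0,0,0,0,0.3,50],
    [0,0,0,0,0,0,10],
    [0,0,0,0,0,0,10],
    [0,0,0,0,0,0,10],
    [0,0,0,0,0,0,10],
    [0,0,0,0,0,0,10],
    [0,0,0,0,0,0,10],
    [0,0,0,0,0,0,10]
  ],
  "force": 20
}}

```text
t: 41.9
tool_pos: [0.6161, -0.0689, 0.1169]
orientation: [-1.682, -2.651, 0.001]
force: [1.4, -1.0, 5.0]
opening: 0.0194
gripper_force: 20.0
```

```bash
python3 car.py
```

```text
r,a 0.0599 -91.7 [ 0.6161 -0.0689  0.1169] [ 1.4 -1.   5. ]
s0 yellow 8 0.0746 puck 122 [0.0507 0.0644 0.0884]
now yellow 6 0.1208 puck 63 [0.0993 0.1102 0.1384]
```

Call:
{"op": "move_arm", "data": {
  "plan": [
    [0,0,0,0.01,-0.02,0,10],
    [0,0,0,0.01,-0.02,0,10],
    [0,0,0,0.01,-0.02,0,10],
    [0,0,0,0.01,-0.02,0,10],
    [0,0,0,0.01,-0.02,0,10],
    [0,0,0,0.01,-0.02,0,10],
    [0,0,0,0.01,-0.02,0,10],
    [0,0,0,0,0,0,10],
    [0,0,0,0,0,0,10],
    [0,0,0,0,0,0,10]
  ]
}}

```text
t: 42.95
tool_pos: [0.6135, -0.0687, 0.1171]
orientation: [1.682, 2.652, 0.001]
force: [10.2, -0.2, 3.1]
opening: 0.0199
gripper_force: 20.0
```

```bash
python3 car.py
```

```text
r,a 0.0599 -94.1 [ 0.6135 -0.0687  0.1171] [10.2 -0.2  3.1]
s0 yellow 8 0.0746 puck 122 [0.0507 0.0644 0.0884]
now yellow 7 0.1224 puck 58 [0.0988 0.1117 0.1379]
```

Call:
{"op": "move_arm", "data": {
  "plan": [
    [0,0,0,-0.02,0.03,0,10],
    [0,0,0,0,0,0,10],
    [0,0,0,0,0,0,40],
    [0,0,0,0,0,0,40],
    [0,0,0,0,0,0,40],
    [0,0,0,0,0,0,40],
    [0,0,0,0,0,-0.2,40],
    [0,0,0,0,0,-0.6,40],
    [0,0,0,0,0,-0.8,40],
    [0,0,0,0,0,-0.8,40]
  ]
}}

```text
t: 44.0
tool_pos: [0.6125, -0.0689, 0.1778]
orientation: [-1.681, -2.65, 0.002]
force: [0.5, 0.1, 0.4]
opening: 0.04
gripper_force: 0.0
```

Call:
{"op": "move_arm", "data": {
  "plan": [
    [0,0,0,0,0,-0.8,40],
    [0,0,0,0,0,-0.8,40],
    [0,0,0,0,0,-0.4,40],
    [0,0,0,-0.5,-0.8,0,40],
    [0,0,0,-0.5,-0.8,0,40],
    [0,0,0,-0.5,-0.8,0,40],
    [0,0,0,-0.5,-0.8,0,40],
    [0,0,0,-0.5,-0.8,0,40],
    [0,0,0,-0.5,-0.8,0,40],
    [0,0,0,0,0,0,40]
  ]
}}

```text
t: 45.0
tool_pos: [0.5348, -0.19, 0.2266]
orientation: [-1.685, -2.648, 0.004]
force: [1.1, 0.2, 0.1]
opening: 0.0396
gripper_force: 0.0
```

```bash
python3 car.py; python3 knob.py; python3 - <<'E'
from h import *
import pickle
ax=np.array([np.sin(.11),-np.cos(.11)]);la=np.array([-ax[1],ax[0]])
c=read_camera("top");W=cloud(c);h=cv2.cvtColor(c["frame"],cv2.COLOR_RGB2HSV);Q=W[...,:2]-np.array([.617,-.009]);B=Q@ax;L=Q@la
dk=(W[...,2]>.026)&(W[...,2]<.035)&(h[...,2]<125)&(h[...,1]<80)&(abs(L)<.035)&(B>.035)&(B<.159)
print(np.percentile(B[dk],[1,5,50,95,99]).round(4))
E
```

```text
r,a 0.1991 -114.6 [ 0.5348 -0.19    0.2266] [1.1 0.2 0.1]
s0 yellow 8 0.0746 puck 122 [0.0507 0.0644 0.0884]
now yellow 7 0.1221 puck 75 [0.0995 0.1133 0.1379]
[ 0.6165 -0.0098  0.1297] 87 [ 0.6155 -0.0693  0.1419] 66 0.0595 -90.9
[0.0946 0.0952 0.1045 0.1252 0.1295]
```

```bash
python3 -c "
from plant import close_job
print(close_job())"
```

```text
the job is handed in; nothing more can be done
None
```

The crank is seated on the shaft and was wound clockwise about 2.1 turns to a hard stop. A second gentle push met the same stop, so I let go and handed in at about 45 s. The cameras still showed a 5–6 mm gap between the carriage and the red bumper, so "fully home" rests on that stop and the given 2.2-turn limit, not on visible contact; I did not re-measure the bottle, post holder or filter at the end, but the arm never went near them.

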